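# Latch the loaded slide carriage in its scan position

### The job

Two slide loading stations stand on the microscopy bench. On the one whose carriage carries the orange specimen holder, push the blue tab so that the sprung carriage goes all the way in to its end stop, then let it go so that it springs back and latches at mid position on the stop pin. Leave the holder lying in its pocket, do not push the carriage of the empty station, and do not disturb the oil bottle, the slide box or the dish.

Things in the scene. Friction and masses are not known exactly. Their poses are not given: they have to be found in the camera images.
- loaded_base: the station to work: a fixed white base 250 mm long (its x from -120 to +130), 110 mm wide, deck top 24 mm above the bench, a 60 mm high block at its far end (x over +98). Its origin is the centre of the underside on the bench; +x points along the push direction (away from the robot side), +y to the side where the stop pin stands, z up.
- loaded_carriage (a joint): its travel along the base's +x, m: 0 out (rest), 0.030 latched at mid, 0.055 end stop. Return spring 2.4 N at 0 to 6.8 N at 0.055; damping 20 N per m/s. From 0.006 to 0.026 a tooth on its +y edge pushes the stop pin aside (up to 3 N more); past 0.031 the pin snaps in behind the tooth, so that on return it stops at 0.030. Let go before that, it goes back to 0.
- loaded_tab (a point): centre of the robot-side (-x) face of the carriage's upright blue tab, to be pushed to the base's +x. Tab 50 mm wide (y), 8 mm thick, 33 to 77 mm above the bench; this point is 55 mm up, at x = -60 mm of the base when out, and moves with the carriage. Behind it (-x) the deck is free and 24 mm high for 60 mm, then open bench. Axes as the base's.
- loaded_seat (a point): centre of the floor of the loaded carriage's pocket (83 by 47 mm, with walls 6 mm high and the tab at its -x end), 33 mm above the bench; moves with the carriage.
- loaded_pin (a joint): stop pin of the loaded station, m: 0 = sprung in fully (resting or latched), about 0.008 = pushed aside by the carriage's tooth. Spring 1.5 to 2.5 N.
- holder: loose orange specimen slide holder, 80 x 44 x 8 mm, 50 g, with a glass slide on it, lying in the loaded carriage's pocket just beyond the tab; origin the centre of its underside. It must ride along in its pocket and not be lifted out.
- empty_base: the other station, identical but with an empty pocket: fixed base, same sizes as the loaded one. Its origin is the centre of the underside on the bench; +x points along the push direction (away from the robot side), +y to the side where the stop pin stands, z up.
- empty_carriage (a joint): travel of the empty station's carriage, as for the loaded one; stays at 0.
- oil_bottle: loose amber bottle with black cap, 32 mm diameter, 75 mm high; origin the centre of its underside.
- slide_box: loose closed green slide box, 104 x 84 x 36 mm; origin the centre of its underside.
- dish: loose blue round dish with lid, 92 mm diameter, 17 mm high; origin the centre of its underside.
There are look-alikes about, which are no part of the job. What is meant by the holder is not turquoise, and is the smaller of those in its own colour.

How it is judged:
By the outcome, as a careful person would: the job done as asked, in the order asked, and still so for the second after the job is handed in, with the robot touching nothing.
It also fails if it takes over 32 s, if anything falls off the work surface, if the arm or the gripper's body presses on something with over 40 N, if the wrist force passes 120 N, or if a joint passes its speed limit or range.

### The arm

A 7-joint arm with a two-finger parallel gripper is mounted at the origin on the work surface. World frame = base frame: x ahead of the robot, y to its left, z up, the work surface at z = 0. Lengths are in m, angles in rad, forces in N, time in s.
With the tool pointing down it reaches from about 0.35 to 0.9 m from the base axis. Payload 8.1 kg.
Tool frame: the origin (TCP) lies at the very end of the fingers, on their centre line; the grasp point (between the pads) lies 19 mm behind it; x points along the fingers, y is the direction in which the jaws open and shut, and the axes are right-handed (so a half turn about x gives the same grasp; the last joint's range is limited). The gripper opens to 92 mm and grips with 3 to 60 N. Pads are 19 mm wide; open, the fingers measure 130 mm over their backs; the gripper's body (75 mm by 190 mm) begins 47 mm behind the grasp point.
Start: joints at [-1.212, 0.434, 0.025, 1.573, -0.012, 1.134, -0.075], TCP at [0.279, 0.56, 0.227] pointing down, gripper open.
Joint ranges: [-2.62, 2.62], [-0.44, 2.09], [-1.27, 1.32], [0.08, 2.57], [-1.32, 4.46], [0.12, 2], [-2.74, 2.74]. Speed limits (rad/s): [2.22, 2.22, 3.01, 3.01, 3.14, 3.14, 3.14].

### API

Orientations are given as a rotation vector (axis times angle).
In Python, from cell import arm gives the robot as it stands.
- The arm moves only by the tool servo_tool, never from a script. Its argument "plan" is a list of rows, each a list of 2 entries, a list of its own where there are three numbers: the shift along the world's x, y, z in cm, then the turn, a rotation vector about the world's x, y, z in degrees. A call has 1 to 12 rows; each row is the pose to reach, as a shift and turn from the pose measured when the call began; what a row does not reach only later rows make up. A row lasts 1/10 s, in which the tool goes at most 50 mm and 8.59 degrees, less where a joint would pass 70% of its speed; a pose out of reach is approached as far as the arm can. A call with a gripper value outside its range is refused whole. "grip" is the opening, from 0 (shut) to 1 (fully open), set as the call begins (left out, the last holds). The fingers move at their own pace and stop on an object; "squeeze" is the grip in N (left out, the last holds). Time passes only in rows, so rows that repeat a pose let the fingers close. It gives the time, the measured TCP pose, the force and the opening at its end, in the units of the state.
- arm.observe(): the state, without advancing time (a new reading comes with each control period).
- arm.get_image(name): name is "side" or "top" or "wrist"; returns a dict with "frame" (480x640x3 uint8, blue, green, red), "fx", "fy", "cx", "cy" (pixels), "D" ([k1, k2, p1, p2, k3] as OpenCV has them; the pictures are not rectified), "position" and "rotation" of the camera in the world. Camera axes: x right, y down, z forward; pixel columns grow to the right and rows downward; lengths in m; the calibration is good to about 2 mm. A picture is of the moment at which its call begins. There is no depth.
- arm.sign_off(): hands the job in, once; it reports no verdict.
Trained networks look in a picture, given as the dict that the camera call returned (one of the last four; its "shot" number tells which), for a name from the list of things; names that differ only in an ending like _2 or _b are one class to them, and where a whole thing is asked for, a point or a joint stands for the part that bears it (a point fixed in the world has none). Each returns a list of dicts, best first, with "score" (0 to 1); they miss things now and then, are a little off and sometimes report something else, mostly with a low value. They report only what shows in the picture. A call takes as long as a camera call. They do not tell look-alikes from the thing itself.
- arm.search_frame(picture, query): "at" ([column, row] in pixels, amid what is visible of it).
- arm.trace(picture, query): "pixels" (480x640 bool, what is visible of it) and "at" ([column, row] in pixels, amid what is visible of it).
The state is a dict: "clock": time; "joints": joint angles; "dq": joint speeds; "joint_efforts": joint torques, N m; "position": TCP position; "ee_rot": TCP orientation; "force": force on the tool from outside, world axes, zero at the start; "ft_torque": the same for the moment, N m; "width": opening from 0.0 (shut) to 1.0 (fully open).
Only numpy, scipy, OpenCV 4.12 (cv2) and the standard library are available. Lean on these libraries where they do the work, as an engineer would, in place of code of your own. Each camera call takes 0.05 s, during which the arm holds its last target.

## Working session

There is one attempt and no reset: what is moved stays moved. The work goes in short steps, Python scripts to look and compute and a tool call to move; the robot and the scene stay as the last step left them, time stands still between calls to the robot, and variables do not carry over. Pictures are saved under pics/ and viewed, and the job is handed in when it is done.

Besides the shell and the picture viewer there is one more tool, called after "Call:" by a JSON object that holds its "name" and its "arguments", one argument or row to a line. servo_tool: Moves the arm, as the interface text tells. Its arguments: {"type":"object","properties":{"plan":{"type":"array","items":{"type":"array"}},"grip":{"type":"number"},"squeeze":{"type":"number"}},"required":["plan"]}

```bash
mkdir -p pics; ls; cat > h.py <<'E'
import numpy as np, cv2, json
from cell import arm
def shot(n,f):
    p=arm.get_image(n); cv2.imwrite('pics/%s.png'%f,p['frame']); return p
def ray(p,uv):
    K=np.array([[p['fx'],0,p['cx']],[0,p['fy'],p['cy']],[0,0,1]])
    u=cv2.undistortPoints(np.array([[uv]],float),K,np.array(p['D'],float))[0,0]
    R=np.array(p['rotation'],float)
    if R.shape!=(3,3): R=cv2.Rodrigues(R)[0]
    return np.array(p['position']),R@np.array([u[0],u[1],1])
def onz(p,uv,z):
    o,d=ray(p,uv); return o+d*(z-o[2])/d[2]
def proj(p,X):
    K=np.array([[p['fx'],0,p['cx']],[0,p['fy'],p['cy']],[0,0,1]])
    R=np.array(p['rotation'],float)
    if R.shape!=(3,3): R=cv2.Rodrigues(R)[0]
    Rt=R.T; t=-Rt@np.array(p['position'])
    return cv2.projectPoints(np.array(X,float).reshape(-1,3),cv2.Rodrigues(Rt)[0],t,K,np.array(p['D'],float))[0][:,0]
E
python3 - <<'E'
from h import *
print(arm.observe())
for n in ('top','side'):
    p=shot(n,n+'1'); print(n,p['position'],p['rotation'],p['fx'])
    for q in ('loaded_base','loaded_tab','holder','oil_bottle','slide_box','dish','loaded_seat','loaded_pin'):
        print(q,[(np.round(d['at']).tolist(),round(d['score'],2)) for d in arm.search_frame(p,q)])
E
```

```text
pics
{'clock': 0.0, 'joints': array([-1.21160941,  0.43516707,  0.02498695,  1.57408039, -0.01159827,
        1.13399025, -0.07509441]), 'dq': array([ 9.43931190e-05, -3.44739489e-04, -9.02247894e-04, -5.19430989e-04,
       -5.73581269e-04,  5.40292116e-05,  5.24994186e-04]), 'joint_efforts': array([ 1.15028459e-03, -6.67854238e+01,  9.86187011e-01, -3.14474702e+01,
       -6.02759072e-02,  4.23740828e-02,  1.86851898e-04]), 'position': array([0.27830424, 0.55906159, 0.22598633]), 'ee_rot': array([ 0.36099571,  1.54048958, -0.36334758]), 'force': array([-0.26261934, -0.09249714,  0.12137279]), 'ft_torque': array([-0.0475741 , -0.05573573,  0.00563358]), 'width': 0.9971453607487187}
top [ 0.4700547  -0.00506625  1.29386401] [-2.16814231  2.17422957 -0.05932966] 534.1176977262566
loaded_base [([383.0, 218.0], 0.76)]
loaded_tab [([380.0, 238.0], 0.77), ([167.0, 257.0], 0.44)]
holder [([387.0, 230.0], 0.95), ([458.0, 192.0], 0.85), ([413.0, 315.0], 0.63)]
oil_bottle [([334.0, 206.0], 0.53)]
slide_box [([495.0, 254.0], 0.85), ([378.0, 229.0], 0.68)]
dish [([164.0, 255.0], 0.72)]
loaded_seat [([391.0, 248.0], 0.6), ([364.0, 229.0], 0.19)]
loaded_pin [([366.0, 230.0], 0.37)]
side [ 0.30073123 -0.84869671  0.78356695] [-2.23564697  0.28483151 -0.16268483] 583.7857076683821
loaded_base [([379.0, 304.0], 0.95)]
loaded_tab [([364.0, 304.0], 0.86)]
holder [([460.0, 370.0], 0.77), ([274.0, 354.0], 0.75), ([376.0, 293.0], 0.61)]
oil_bottle [([379.0, 247.0], 0.59)]
slide_box [([393.0, 428.0], 0.97)]
dish [([285.0, 161.0], 0.61)]
loaded_seat [([360.0, 301.0], 0.86)]
loaded_pin []
```

View pics/top1.png

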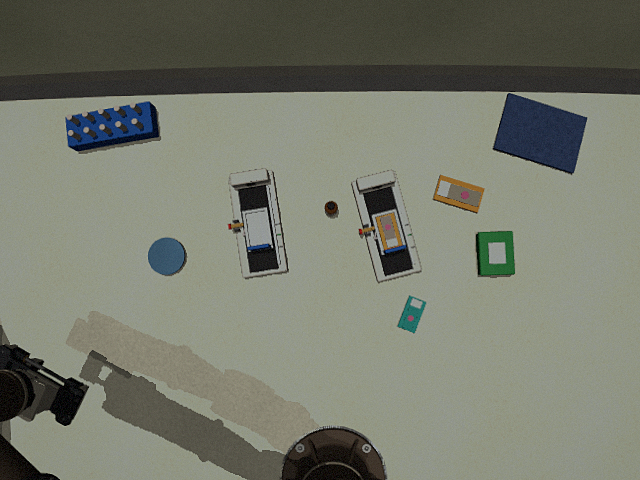

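View pics/side1.png

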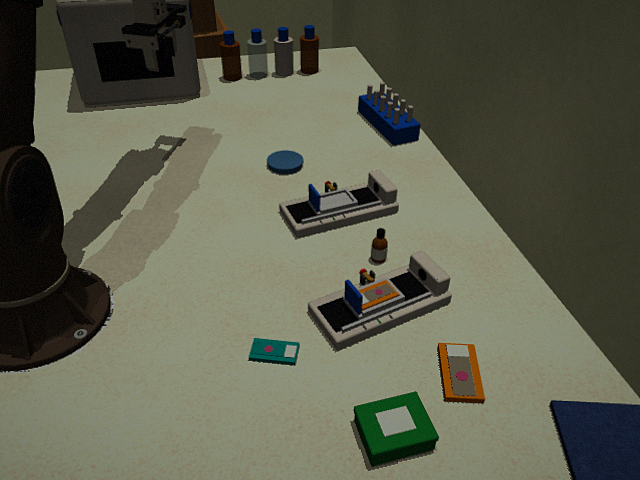

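```bash
cat > fit.py <<'E'
from h import *
from scipy.optimize import minimize
def base_pts(x,y,a):
    c,s=np.cos(a),np.sin(a)
    P=[(X,Y,z) for X in(-.12,.13) for Y in(-.055,.055) for z in(0,.024)]+[(X,Y,.06) for X in(.098,.13) for Y in(-.055,.055)]
    P=np.array(P); return np.c_[x+c*P[:,0]-s*P[:,1],y+s*P[:,0]+c*P[:,1],P[:,2]]
def hullmask(p,P):
    m=np.zeros((480,640),np.uint8)
    def f(pts):
        h=cv2.convexHull((proj(p,pts)).astype(np.float32)); cv2.fillConvexPoly(m,np.round(h*16).astype(np.int32),1,shift=4)
    f(P[:8]); f(np.r_[P[[4,6]],P[8:]]); return m>0
E
python3 - <<'E'
from fit import *
ps={n:arm.get_image(n) for n in('top','side')}
mk={}
for n,p in ps.items():
    for q in('loaded_base','loaded_tab'):
        for d in arm.trace(p,q): 
            print(n,q,d['score'],d['at'],d['pixels'].sum())
    best=[d for d in arm.trace(p,'loaded_base')][0]
    m=best['pixels'].astype(np.uint8)
    cnt=max(cv2.findContours(m,cv2.RETR_EXTERNAL,cv2.CHAIN_APPROX_NONE)[0],key=cv2.contourArea)
    f=np.zeros_like(m); cv2.fillPoly(f,[cnt],1); mk[n]=f>0
    x=onz(p,best['at'],.02);print(x)
def cost(v,ns=('top','side')):
    P=base_pts(*v); return sum((hullmask(ps[n],P)^mk[n]).mean()*1e3 for n in ns)
x0=onz(ps['top'],(387,225),.02)
# near corners
A=onz(ps['top'],(380,281),.024);B=onz(ps['top'],(421,269),.024);print(A,B,np.linalg.norm(A-B))
d=A-B; a=np.arctan2(-d[0],d[1]); c=(A+B)/2; v0=[c[0]+.12*np.cos(a),c[1]+.12*np.sin(a),a]
print('init',v0,cost(v0))
for ns in(('top',),('side',),('top','side')):
    r=minimize(cost,v0,args=(ns,),method='Nelder-Mead',options=dict(initial_simplex=np.array(v0)+np.array([[0,0,0],[.01,0,0],[0,.01,0],[0,0,.08]])))
    print(ns,r.x,r.fun)
v=r.x
c,s=np.cos(v[2]),np.sin(v[2])
T=[(-.06,y,z) for y in(-.025,.025) for z in(.033,.077)]
T=[(v[0]+c*a-s*b,v[1]+s*a+c*b,z) for a,b,z in T]; print('tab',np.mean(T,0))
for n,p in ps.items():
    im=p['frame'].copy(); im=cv2.resize(im,None,fx=3,fy=3)
    for q in proj(p,base_pts(*v)): cv2.circle(im,tuple(int(t*3+1) for t in q),3,(0,0,255),-1)
    for q in proj(p,T): cv2.circle(im,tuple(int(t*3+1) for t in q),3,(0,255,0),-1)
    u=proj(p,[[v[0],v[1],.03]])[0]*3; x,y=int(u[0]),int(u[1])
    cv2.imwrite('pics/fit_%s.png'%n,im[max(0,y-250):y+250,max(0,x-300):x+300])
E
```

```text
top loaded_base 0.66 [384.0, 214.6] 4171
top loaded_tab 0.76 [379.2, 236.4] 471
top loaded_tab 0.31 [331.7, 207.2] 168
[ 0.6318787  -0.12427313  0.02      ]
side loaded_base 0.75 [377.7, 302.1] 6898
side loaded_tab 0.68 [363.8, 301.5] 941
[ 0.5999937  -0.13635241  0.02      ]
[ 0.4729887  -0.11275162  0.024     ] [ 0.50101864 -0.21047516  0.024     ] 0.10166399372169264
init [np.float64(0.6023525217329537), np.float64(-0.12852800737556938), np.float64(0.2793298426575573)] 3.919270833333334
('top',) [ 0.59835324 -0.13049761  0.26583903] 1.0416666666666667
('side',) [ 0.60098433 -0.13029185  0.24636209] 2.2135416666666665
('top', 'side') [ 0.6009569  -0.13048977  0.24457571] 3.343098958333333
tab [ 0.54274249 -0.14501845  0.055     ]
```

View pics/fit_top.png

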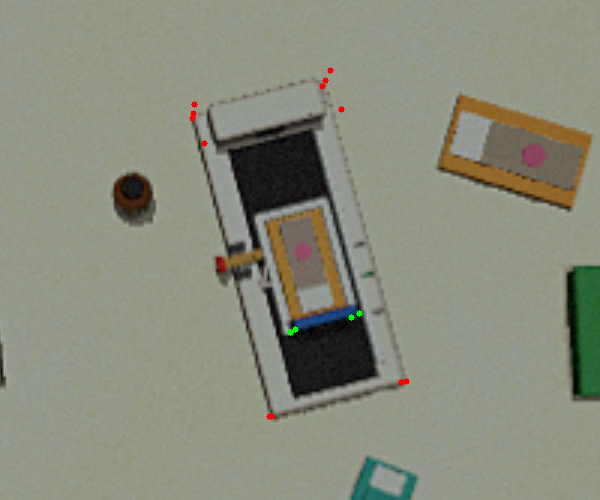

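View pics/fit_side.png

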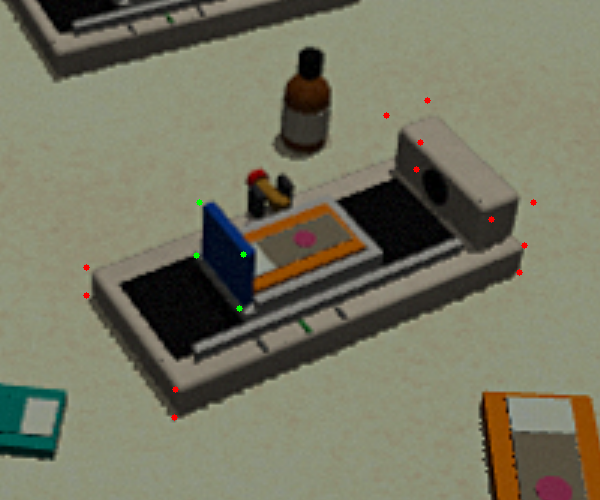

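```bash
python3 - <<'E'
from fit import *
from scipy.optimize import least_squares
from scipy.spatial.transform import Rotation as Ro
ps={n:arm.get_image(n) for n in('top','side')}
v=[0.6009569,-0.13048977,0.24457571]
off={}
for n,p in ps.items():
    u=proj(p,[[v[0],v[1],.03]])[0]*3; off[n]=np.array([max(0,int(u[0])-300),max(0,int(u[1])-250)])
def W(v,P):
    P=np.atleast_2d(np.array(P,float));c,s=np.cos(v[2]),np.sin(v[2])
    return np.c_[v[0]+c*P[:,0]-s*P[:,1],v[1]+s*P[:,0]+c*P[:,1],P[:,2]]
obs=[('top',(-.12,.055,.024),(270,415)),('top',(-.12,-.055,.024),(405,382)),('top',(.13,.055,.024),(192,118)),
('side',(-.12,.055,.024),(92,272)),('side',(-.12,-.055,.024),(176,388)),('side',(-.12,-.055,0),(177,416)),('side',(.13,-.055,.024),(522,243)),('side',(.13,-.055,0),(519,272)),
('side',(-.06,.025,.077),(204,205)),('side',(-.06,-.025,.033),(243,308)),('side',(-.06,-.025,.077),(244,253))]
def res(v,sel=('top','side')):
    return np.concatenate([proj(ps[n],W(v,P))[0]*3-off[n]-np.array(o)+1 for n,P,o in obs if n in sel])/3
for sel in(('top',),('side',),('top','side')):
    r=least_squares(res,v,args=(sel,),loss='soft_l1'); print(sel,r.x,np.round(res(r.x,sel).reshape(-1,2),1).tolist())
v=r.x; print('tab',W(v,(-.06,0,.055)),'a deg',np.degrees(v[2]))
s=arm.observe();R=Ro.from_rotvec(s['ee_rot']).as_matrix();print(R.round(3),s['position'])
a=v[2]; 
for sg in(1,-1):
    x=np.array([0,0,-1.]);y=sg*np.array([-np.sin(a),np.cos(a),0]);T=np.c_[x,y,np.cross(x,y)]
    print(sg,np.degrees(Ro.from_matrix(T@R.T).as_rotvec()))
print('pre',(W(v,(-.09,0,.045))[0]-s['position'])*100)
for n,p in ps.items():
    im=cv2.resize(p['frame'],None,fx=3,fy=3); o=off[n]
    for P in[(-.12,.055,.024),(-.12,-.055,.024),(.13,.055,.024),(.13,-.055,.024),(-.06,.025,.077),(-.06,-.025,.077),(-.06,-.025,.033),(-.06,.025,.033)]:
        q=proj(p,W(v,P))[0]; cv2.circle(im,tuple(int(t*3+1) for t in q),3,(0,0,255),-1)
    cv2.imwrite('pics/fit2_%s.png'%n,im[o[1]:o[1]+500,o[0]:o[0]+600])
E
```

```text
('top',) [ 0.60031733 -0.12928758  0.24795715] [[0.2, 0.7], [0.0, 0.2], [-0.3, -1.2]]
('side',) [ 0.60187415 -0.13027793  0.25161806] [[-1.3, -1.3], [0.7, 0.5], [0.0, 0.5], [1.2, 0.1], [0.3, -0.4], [-1.1, -1.0], [-0.6, -0.0], [0.4, 0.4]]
('top', 'side') [ 0.6016505  -0.13000626  0.2505386 ] [[0.7, 0.2], [0.4, -0.5], [-0.1, -1.6], [-1.5, -1.4], [0.5, 0.4], [-0.2, 0.4], [1.0, 0.1], [0.1, -0.4], [-1.3, -1.1], [-0.8, -0.1], [0.2, 0.3]]
tab [[ 0.54352376 -0.14488181  0.055     ]] a deg 14.354804578191297
[[ 0.     0.446  0.895]
 [ 0.     0.895 -0.446]
 [-1.     0.    -0.   ]] [0.27849188 0.55954963 0.22674572]
1 [-5.32130480e-03 -8.01629317e-04  4.08172031e+01]
-1 [-1.01703927e-03  6.75122007e-03 -1.39182797e+02]
pre [ 23.59685125 -71.186921   -18.17457241]
```

Call:
{"name": "servo_tool", "arguments": {
  "plan": [
    [[1, -3, 0], [0, 0, 3]],
    [[2.3, -7, 0], [0, 0, 6]],
    [[3.6, -11, 0], [0, 0, 9]],
    [[5, -15, 0], [0, 0, 12]],
    [[6.3, -19, 0], [0, 0, 15]],
    [[7.6, -23, 0], [0, 0, 18]],
    [[9, -27, 0], [0, 0, 21]],
    [[10.3, -31, 0], [0, 0, 24]],
    [[11.6, -35, 0], [0, 0, 27]],
    [[13, -39, 0], [0, 0, 30]],
    [[14.3, -43, 0], [0, 0, 33]],
    [[15.6, -47, 0], [0, 0, 36]]
  ],
  "grip": 0
}}

```text
clock: 2.6
position: [0.4349, 0.0879, 0.2271]
ee_rot: [-0.132, 1.566, 0.133]
force: [1.4, 0.1, 1.3]
width: 0.02
```

Call:
{"name": "servo_tool", "arguments": {
  "plan": [
    [[1.2, -4, 0], [0, 0, 1]],
    [[2.6, -8, -1], [0, 0, 2]],
    [[4, -12, -3], [0, 0, 3]],
    [[5.2, -16, -6], [0, 0, 4]],
    [[6.6, -20, -9], [0, 0, 5]],
    [[7.6, -23.2, -11], [0, 0, 5]],
    [[7.9, -24, -12.5], [0, 0, 5]],
    [[7.9, -24, -12.5], [0, 0, 5]]
  ]
}}

```text
clock: 3.4
position: [0.5127, -0.1533, 0.1002]
ee_rot: [-0.198, 1.564, 0.199]
force: [-0.3, 0.5, 0.3]
width: 0.008
```

```bash
python3 - <<'E'
from h import *
from scipy.spatial.transform import Rotation as Ro
s=arm.observe();R=Ro.from_rotvec(s['ee_rot']).as_matrix();print(R.round(3),s['position'],s['force'],s['width'])
print('yaw',np.degrees(np.arctan2(-R[0,1],R[1,1])))
v=[.6015,-.130,.2505];c,q=np.cos(v[2]),np.sin(v[2])
d=s['position'][:2]-v[:2];print('in base',c*d[0]+q*d[1],-q*d[0]+c*d[1])
for n in('side','wrist','top'):
    p=shot(n,n+'2')
E
```

```text
[[-0.003 -0.25   0.968]
 [ 0.001  0.968  0.25 ]
 [-1.     0.001 -0.002]] [ 0.51268713 -0.1532839   0.1002249 ] [-0.26755351  0.45005915  0.26014805] 0.008188966147622857
yaw 14.498904401870119
in base -0.09181270705365613 -0.000541496045845944
```

View pics/side2.png

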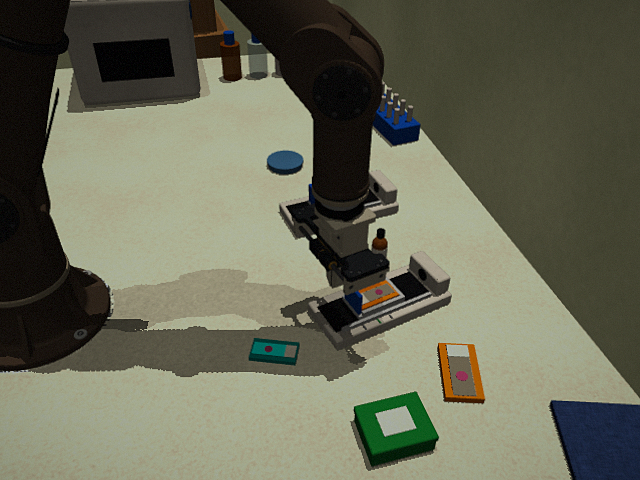

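View pics/wrist2.png

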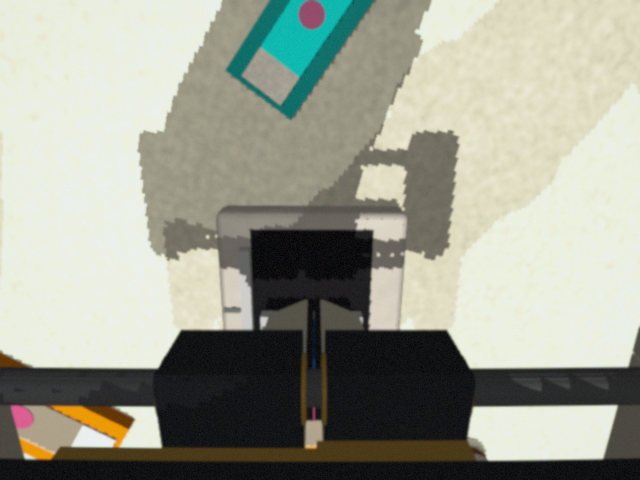

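Call:
{"name": "servo_tool", "arguments": {
  "plan": [
    [[0, 0, -1.5], [0, 0, 0]],
    [[0, 0, -3.5], [0, 0, 0]],
    [[0, 0, -5], [0, 0, 0]],
    [[0, 0, -5.4], [0, 0, 0]],
    [[0, 0, -5.4], [0, 0, 0]]
  ]
}}

```text
clock: 4.05
position: [0.5144, -0.1492, 0.0494]
ee_rot: [-0.202, 1.559, 0.205]
force: [1.3, -0.8, -0.1]
width: 0.004
```

```bash
python3 - <<'E'
from h import *
s=arm.observe();print(s['position'],s['force'])
p=shot('side','side3')
cv2.imwrite('pics/side3z.png',cv2.resize(p['frame'][220:380,270:470],None,fx=3,fy=3))
E
```

```text
[ 0.51440826 -0.14922923  0.04940375] [ 1.2604191  -0.75101719 -0.12233203]
```

View pics/side3z.png

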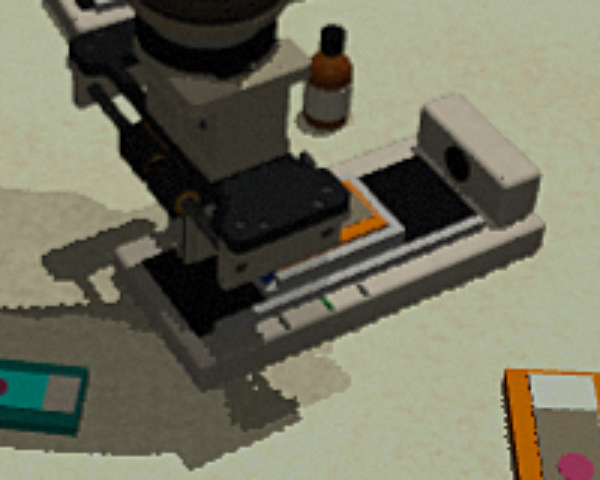

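Call:
{"name": "servo_tool", "arguments": {
  "plan": [
    [[0.5, -0.1, -0.2], [0, 0, 0]],
    [[1.1, -0.05, -0.4], [0, 0, 0]],
    [[1.8, 0.15, -0.4], [0, 0, 0]],
    [[2.4, 0.3, -0.4], [0, 0, 0]],
    [[3.0, 0.45, -0.4], [0, 0, 0]],
    [[3.0, 0.45, -0.4], [0, 0, 0]]
  ]
}}

```text
clock: 4.7
position: [0.5449, -0.1453, 0.0456]
ee_rot: [-0.202, 1.559, 0.204]
force: [-3.0, -1.8, 1.6]
width: 0.005
```

```bash
cat > st.py <<'E'
from h import *
from scipy.spatial.transform import Rotation as Ro
import sys
def st():
    s=arm.observe();v=[.6015,-.130,.2505];c,q=np.cos(v[2]),np.sin(v[2])
    d=s['position'][:2]-v[:2];R=Ro.from_rotvec(s['ee_rot']).as_matrix()
    print(s['clock'],'in base',c*d[0]+q*d[1],-q*d[0]+c*d[1],'z',s['position'][2],'F',s['force'].round(1),'yaw',np.degrees(np.arctan2(-R[0,1],R[1,1])).round(1),'xaxis',R[:,0].round(3))
st()
if len(sys.argv)>1:
    p=shot('side','s_'+sys.argv[1]); cv2.imwrite('pics/z_%s.png'%sys.argv[1],cv2.resize(p['frame'][220:380,270:470],None,fx=3,fy=3))
E
python3 st.py a
```

```text
4.7 in base -0.0586039369790572 -0.0007991611276469777 z 0.04563575648659299 F [-3.  -1.8  1.6] yaw 14.8 xaxis [ 0.002  0.001 -1.   ]
```

View pics/z_a.png

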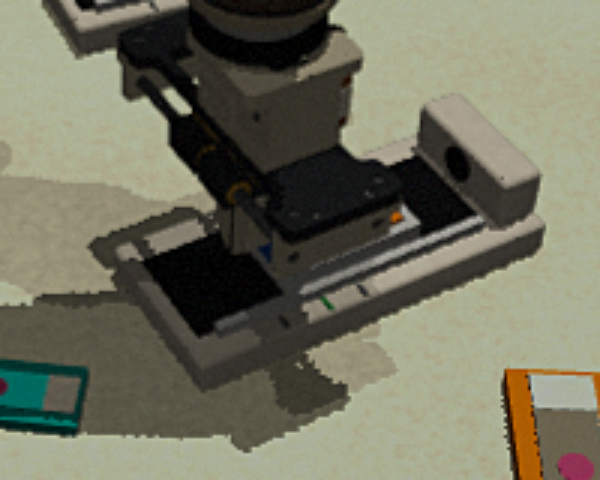

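Call:
{"name": "servo_tool", "arguments": {
  "plan": [
    [[0.6, 0.15, 0], [0, 0, 0]],
    [[1.2, 0.3, 0], [0, 0, 0]],
    [[1.8, 0.45, 0], [0, 0, 0]],
    [[2.4, 0.6, 0], [0, 0, 0]],
    [[3.0, 0.75, 0], [0, 0, 0]],
    [[3.6, 0.9, 0], [0, 0, 0]],
    [[3.6, 0.9, 0], [0, 0, 0]]
  ]
}}

```text
clock: 5.45
position: [0.5801, -0.1364, 0.0454]
ee_rot: [-0.202, 1.561, 0.204]
force: [-5.9, -0.9, 4.3]
width: 0.002
```

```bash
python3 st.py b
```

```text
5.45 in base -0.022337624733101583 -0.0008563644396528767 z 0.04535193303242638 F [-5.9 -0.9  4.3] yaw 14.8 xaxis [ 0.     0.001 -1.   ]
```

View pics/z_b.png

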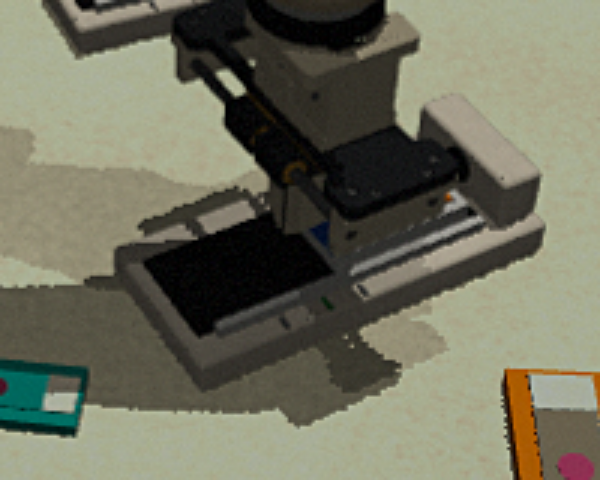

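Call:
{"name": "servo_tool", "arguments": {
  "plan": [
    [[0.3, 0.08, 0], [0, 0, 0]],
    [[0.5, 0.13, 0], [0, 0, 0]],
    [[0.7, 0.18, 0], [0, 0, 0]],
    [[0.7, 0.18, 0], [0, 0, 0]]
  ]
}}

```text
clock: 5.9
position: [0.5855, -0.135, 0.0451]
ee_rot: [-0.201, 1.564, 0.204]
force: [-6.6, -2.3, 4.7]
width: 0.005
```

```bash
python3 st.py c
```

```text
5.9 in base -0.01677297219730168 -0.0008538584884632064 z 0.045111377583049006 F [-6.6 -2.3  4.7] yaw 14.8 xaxis [-0.003  0.001 -1.   ]
```

Call:
{"name": "servo_tool", "arguments": {
  "plan": [
    [[0.3, 0.08, 0], [0, 0, 0]],
    [[0.4, 0.1, 0], [0, 0, 0]],
    [[0.4, 0.1, 0], [0, 0, 0]]
  ]
}}

```text
clock: 6.25
position: [0.5868, -0.1347, 0.0447]
ee_rot: [-0.2, 1.568, 0.203]
force: [-10.3, -1.8, 6.6]
width: 0.005
```

```bash
python3 st.py d
```

```text
6.25 in base -0.015425731238361053 -0.0008854419442842253 z 0.04473368575835995 F [-10.3  -1.8   6.6] yaw 14.7 xaxis [-0.007  0.002 -1.   ]
```

Call:
{"name": "servo_tool", "arguments": {
  "plan": [
    [[0.3, 0.08, 0], [0, 0, 0]],
    [[0.5, 0.13, 0], [0, 0, 0]],
    [[0.5, 0.13, 0], [0, 0, 0]],
    [[0.5, 0.13, 0], [0, 0, 0]]
  ]
}}

```text
clock: 6.7
position: [0.5868, -0.1347, 0.0442]
ee_rot: [-0.197, 1.577, 0.203]
force: [-18.0, -3.0, 11.8]
width: 0.001
```

```bash
python3 st.py e
```

```text
6.7 in base -0.015438065451022083 -0.0009117373145900499 z 0.04416158654361707 F [-18.   -3.   11.8] yaw 14.6 xaxis [-0.015  0.002 -1.   ]
```

View pics/z_e.png

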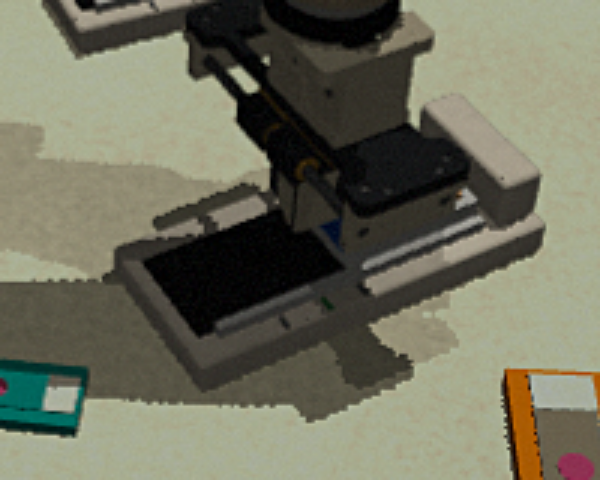

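The force rises to 18 N with no further motion, at the expected position, so this is the end stop. Now I'll ease back.

Call:
{"name": "servo_tool", "arguments": {
  "plan": [
    [[-0.3, -0.08, 0], [0, 0, 0]],
    [[-0.7, -0.18, 0], [0, 0, 0]],
    [[-1.1, -0.28, 0], [0, 0, 0]],
    [[-1.6, -0.41, 0], [0, 0, 0]],
    [[-2.1, -0.54, 0], [0, 0, 0]],
    [[-2.6, -0.67, 0], [0, 0, 0]],
    [[-3.1, -0.8, 0], [0, 0, 0]],
    [[-3.8, -0.97, 0], [0, 0, 0]],
    [[-4.6, -1.18, 0], [0, 0, 0]],
    [[-5.2, -1.33, 0], [0, 0, 0]],
    [[-5.2, -1.33, 0], [0, 0, 0]]
  ]
}}

```text
clock: 7.85
position: [0.5337, -0.1484, 0.0442]
ee_rot: [-0.196, 1.577, 0.202]
force: [0.4, -0.4, 0.4]
width: 0.01
```

```bash
python3 st.py f
```

```text
7.85 in base -0.07022632027522345 -0.0010400611918185629 z 0.04421426757223353 F [ 0.4 -0.4  0.4] yaw 14.5 xaxis [-0.016  0.002 -1.   ]
```

View pics/z_f.png

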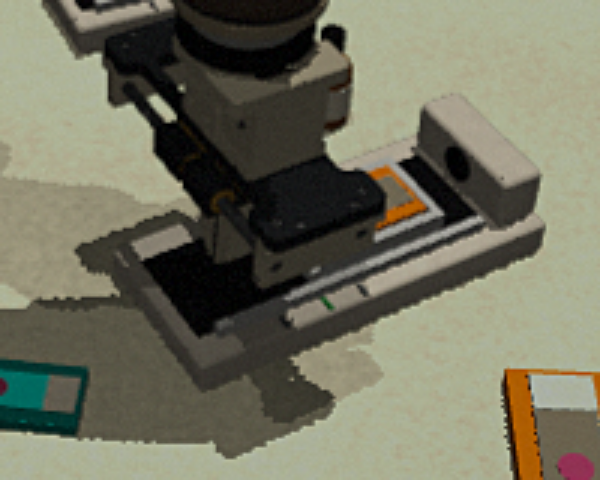

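Latched, it appears. The carriage no longer follows the tool. I'll back off a little more, then go up and clear of the station.

Call:
{"name": "servo_tool", "arguments": {
  "plan": [
    [[-0.8, -0.2, 0], [0, 0, 0]],
    [[-1.2, -0.3, 1], [0, 0, 0]],
    [[-1.2, -0.3, 4], [0, 0, 0]],
    [[-1.2, -0.3, 8], [0, 0, 0]],
    [[-2, -0.3, 12], [0, 0, 0]],
    [[-5, 2, 15], [0, 0, 0]],
    [[-8, 5, 16], [0, 0, 0]],
    [[-10, 9, 16], [0, 0, 0]],
    [[-12, 13, 16], [0, 0, 0]],
    [[-13, 17, 16], [0, 0, 0]],
    [[-13, 20, 16], [0, 0, 0]],
    [[-13, 20, 16], [0, 0, 0]]
  ]
}}

```text
clock: 9.1
position: [0.404, 0.0555, 0.2051]
ee_rot: [-0.2, 1.575, 0.208]
force: [-0.0, 0.0, -0.8]
width: 0.004
```

```bash
python3 st.py g; python3 - <<'E'
from h import *
a=cv2.imread('pics/s_g.png')
p=shot('top','top9')
cv2.imwrite('pics/top9z.png',cv2.resize(p['frame'][140:340,200:440],None,fx=3,fy=3)[:600])
v=[.6015,-.130,.2505];c,q=np.cos(v[2]),np.sin(v[2])
p=arm.get_image('side');im=cv2.resize(p['frame'][220:380,270:470],None,fx=3,fy=3)
for t,col in((0,(0,0,255)),(.03,(0,255,0)),(.055,(255,255,0))):
  for y in(-.025,.025):
    x=-.06+t; u=proj(p,[[v[0]+c*x-q*y,v[1]+q*x+c*y,.077]])[0]
    cv2.circle(im,(int((u[0]-270)*3+1),int((u[1]-220)*3+1)),3,col,-1)
cv2.imwrite('pics/side9z.png',im)
E
```

```text
9.1 in base -0.14538888425285668 0.22869349757499416 z 0.20507517185711602 F [-0.   0.  -0.8] yaw 14.9 xaxis [-0.014  0.003 -1.   ]
```

View pics/side9z.png

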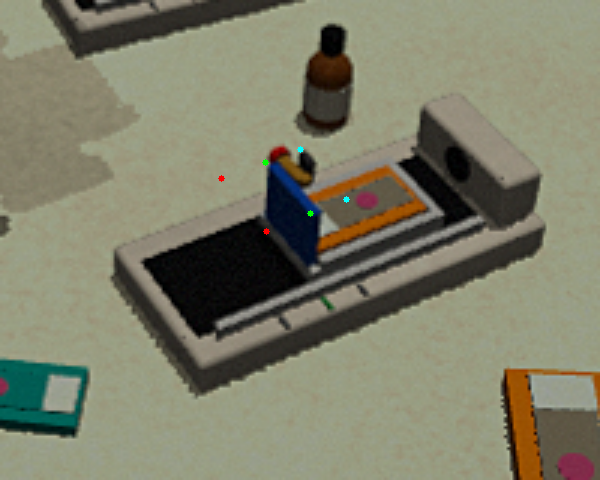

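View pics/top9z.png

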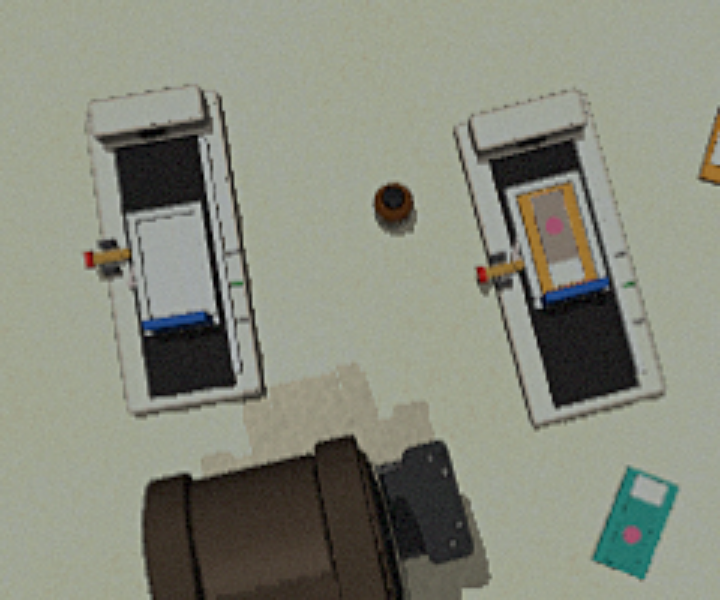

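View pics/s_g.png

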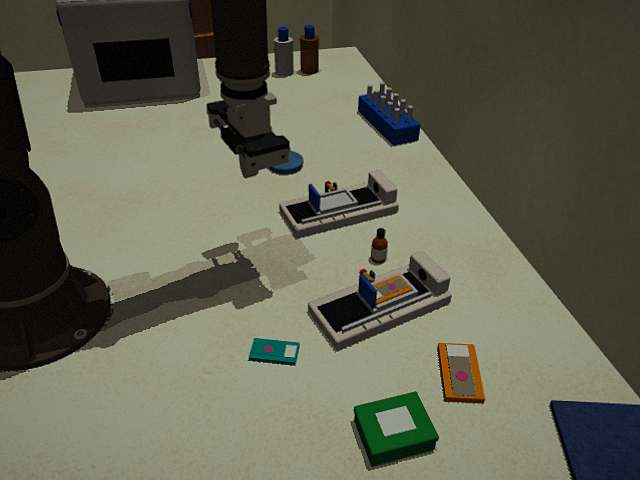

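The tab lies on the green 0.030 markers (tab tops at about (268,165) and (318,208) in the zoomed side view). The holder is in its pocket and the pin is in. The empty station, bottle, box and dish look unmoved, and the tool is clear. Handing in.

```bash
python3 -c "
from cell import arm
print(arm.sign_off())"
```

```text
the job is handed in; nothing more can be done
None
```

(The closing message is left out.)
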